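# Cover the steam well and hold the proofer hatch below its balance point

## Task

Get the proofing cabinet ready for loading. First lower the vented steel plate over the two pins of the steam well until it lies flush, and let go of it. Then take the hatch of the clear cabinet by its bar, raise it a little past its balance point without letting it swing right open, ease it back and finish while still holding it still by the bar just below the balance point, where it would fall shut if you let go; leave everything else where it stands.

Things in the scene. Friction and masses are not known exactly. Their poses are not given: they have to be found in the camera images.
- plate: Loose vented steel plate, 106 mm (its x) x 176 mm (its y) x 6 mm, about 0.45 kg, lying flat on the stone at the side of the cabinet opposite the steam well. Two 14 mm through holes on its y axis, 73 mm either side of the centre; small black dots are painted-on vents. An upright wooden grip stands at its centre: 14 mm thick along x, 70 mm long along y, its top 44 mm above the plate's underside. Origin: centre of the underside, z up. Either way round fits.
- well: Fixed steam well: open steel trough 110 mm (its x) x 176 mm (its y), rim 40 mm above the stone, on the left or the right of the cabinet. Two upright pins, 10 mm thick with tapered tips, stand 22 mm above the rim on its y axis, 73 mm either side of the centre. Origin: centre of its underside, on the stone.
- well_seat (a point): Centre of the well at rim height: the plate's origin comes here when it lies flush, with the plate's y axis along the well's y axis (either way round). Axes as well.
- cabinet: Fixed low proofing cabinet. Front part: clear acrylic chamber 190 mm deep, 280 mm wide, its walls 120 mm high, closed by the hatch on top. Rear part: white housing 190 mm deep, 130 mm high, with a black knob. Origin on the stone straight below the middle of the hatch's hinge line; x points away from the chamber's front (the front wall is at x = -190 mm), y runs along the hinge.
- hatch_hinge (a point): Middle of the hatch's hinge line, 120 mm above the stone. The hinge axis is the cabinet's y.
- hatch_bar (a point): Centre of the hatch's bar: round steel, 12 mm thick, 140 mm long, parallel to the hinge, held 45 mm in front of the hatch's front edge by two thin arms 60 mm either side of its centre. Shut, it is 235 mm in front of the hinge line and 125 mm above the stone with open air below; at the balance point it is about 142 mm in front of the hinge line and 307 mm above the stone. Moves with the hatch.
- hatch (a joint): Opening angle of the hatch (clear panel in a steel frame, 190 x 280 x 10 mm), rad: 0 shut, level; the front edge swings up and back about the hinge; stop at 1.5. A spring helps: balance point at 0.90 rad. Below it the hatch falls shut by itself, above it the spring swings it open; it stays nowhere in between unless held. Raising it takes about 1 to 2 N upward at the bar; near the balance point only a few tenths of a newton.
- pie_dish: white ceramic dish of pie weights, 120 mm wide at the rim, 35 mm high, origin at the centre of its underside. Bystander.
- scraper: bench scraper lying flat: steel blade 85 x 130 mm with a round dark wooden grip 18 mm thick along one edge, origin under the blade's centre. Bystander.
- spoon: wooden spoon 180 mm long, lying flat; origin at its underside, x along its length. Bystander.
- ramekin: glass ramekin, 80 mm wide, 45 mm high, origin at the centre of its underside. Bystander.
- jar: small lidded white jar, 64 mm wide, 85 mm high, standing on the cabinet's rear housing; origin at the centre of its underside. Bystander.
- mug: blue mug, 80 mm wide, 90 mm high, origin at the centre of its underside. Bystander.
- loaf_tin: dark loaf tin 220 x 110 x 65 mm, origin at the centre of its underside. Bystander.

How it is judged:
By the outcome, as a careful person would: the job done as asked, in the order asked, and still so for the second after the job is handed in, while the arm keeps its last pose, push and grip.
It also fails if it takes over 69 s, if anything falls off the work surface, if the arm or the gripper's body presses on something with over 40 N, if the wrist force passes 120 N, or if a joint passes its speed limit or range.

## Robot

A 6-joint arm with a two-finger parallel gripper is mounted at the origin on the work surface. World frame = base frame: x ahead of the robot, y to its left, z up, the work surface at z = 0. Lengths are in m, angles in rad, forces in N, time in s.
With the tool pointing down it reaches from about 0.35 to 0.85 m from the base axis. Payload 8.1 kg.
Tool frame: the origin (TCP) lies midway between the tips of the shut fingers; the grasp point (between the pads) lies 19 mm behind it (robot.grip_point_offset is the distance from the TCP to the grasp point, in m); z points along the fingers, y is the line along which they close (so a half turn about z gives the same grasp; the last joint's range is limited). The gripper opens to 93 mm and grips with 3 to 60 N. Pads are 15 mm wide; open, the fingers measure 128 mm over their backs; the gripper's body (75 mm by 188 mm) begins 65 mm behind the grasp point.
Start: joints at [1.16, 0.13, 1.488, -0, 1.523, -0.085], TCP at [0.192, 0.568, 0.219] pointing down, gripper open.
Joint ranges: [-2.96, 2.96], [-0.89, 2.26], [0.02, 2.5], [-1.34, 4.48], [0, 2.73], [-2.66, 2.66]. Speed limits (rad/s): [2.39, 2.39, 2.79, 3.14, 3.14, 3.14].

## Interface

Orientations are given as a rotation vector (axis times angle).
In Python, from plant import robot, read_camera, job gives the robot as it stands.
- The arm moves only by the shell command python3 -m inch 'ROWS' [FORCE]. ROWS is JSON, one flat list of numbers, 5 for each row, row after row: the shift along the world's x, y, z in mm, then the turn about the world's z in degrees, then the opening in per cent of the stroke, from 0 (shut) to 100 (fully open). In form: [dx, dy, dz, yaw, hand, dx, dy, dz, yaw, hand, ...]. A call has 1 to 10 rows; each row is the pose to reach, as a shift and turn from the pose commanded when the call began; what a row does not reach only later rows make up. A row lasts 1/12 s, in which the tool goes at most 41.7 mm and 7.16 degrees, less where a joint would pass 70% of its speed; a pose out of reach is approached as far as the arm can. A call with a gripper value outside its range is refused whole. The fingers move at their own pace and stop on an object; FORCE is the grip in N (left out, the last holds). Time passes only in rows, so rows that repeat a pose let the fingers close. It gives the time, the measured TCP pose, the force, the opening and the grip force at its end, in the units of the state.
- robot.read_state(): the state, without advancing time (a new reading comes with each control period).
- read_camera(name): name is "scene" or "top"; returns a dict with "image" (400x640x3 uint8, blue, green, red), "K" (3x3 intrinsics, pixels), "extrinsics" (4x4, takes a point from world to camera coordinates). Camera axes: x right, y down, z forward; pixel columns grow to the right and rows downward; lengths in m; the calibration is good to about 2 mm. A picture is of the moment at which its call begins. There is no depth.
- job.close_job(): hands the job in; it is judged then, once.
The state is a dict: "t": time; "q": joint angles; "dq": joint speeds; "joint_torque": joint torques, N m; "tool_pos": TCP position; "orientation": TCP orientation; "force": force on the tool from outside, world axes, zero at the start; "wrist_torque": the same for the moment, N m; "opening": finger opening in m; "gripper_force": force on a finger pad.
Only numpy, scipy, OpenCV 4.12 (cv2) and the standard library are available. Lean on these libraries where they do the work, as an engineer would, in place of code of your own. Each camera call takes 0.05 s, during which the arm holds its last target. There are 200 camera calls.

## Working session

There is one attempt and no reset: what is moved stays moved. The work goes in short steps, Python scripts to look and compute and a shell command to move; the robot and the scene stay as the last step left them, time stands still between calls to the robot, and variables do not carry over. Pictures are saved under pics/ and viewed, at most 10 in all, crops included, and the job is handed in when it is done.

```bash
mkdir -p pics; ls; cat > h.py <<'E'
import numpy as np, cv2
from plant import robot, read_camera, job
def ray(c,u,v):
    E=c["extrinsics"];R=E[:3,:3];t=E[:3,3]
    return -R.T@t, R.T@np.linalg.inv(c["K"])@np.array([u,v,1.])
def onz(c,u,v,z):
    o,d=ray(c,u,v); return o+d*(z-o[2])/d[2]
def proj(c,p):
    E=c["extrinsics"];q=c["K"]@(E[:3,:3]@np.array(p,float)+E[:3,3]);return q[:2]/q[2]
E
python3 - <<'E'
from h import *
for n in("scene","top"):
    c=read_camera(n);cv2.imwrite(f"pics/{n}0.png",c["image"]);print(n,ray(c,320,200))
print(robot.read_state())
E
```

```text
pics
scene (array([1.72856343, 0.22922188, 1.05995089]), array([-0.76352134, -0.12830887, -0.63321062]))
top (array([0.3498148 , 0.01919077, 1.34638581]), array([ 0.14771455, -0.02987646, -0.98867006]))
{'t': 0.1, 'q': array([ 1.15963769e+00,  1.31041689e-01,  1.48920961e+00,  4.01626044e-06,
        1.52301513e+00, -8.53912139e-02]), 'dq': array([-0.00074732, -0.00173282, -0.00324234,  0.00118901,  0.00171587,
       -0.00147378]), 'joint_torque': array([ 1.80401224e-03, -5.61340570e+01, -4.93096519e+01,  7.71089201e-02,
        2.91980035e-02, -6.60604746e-05]), 'tool_pos': array([0.19177984, 0.56796147, 0.21769707]), 'orientation': array([-5.09387357e-01, -3.09959899e+00,  2.54665170e-03]), 'force': array([ 0.36710595, -0.37903126,  0.03081882]), 'wrist_torque': array([-0.06333135, -0.0304111 ,  0.01967411]), 'gripper_force': 0.0, 'opening': 0.09281975280740387}
```

View pics/top0.png

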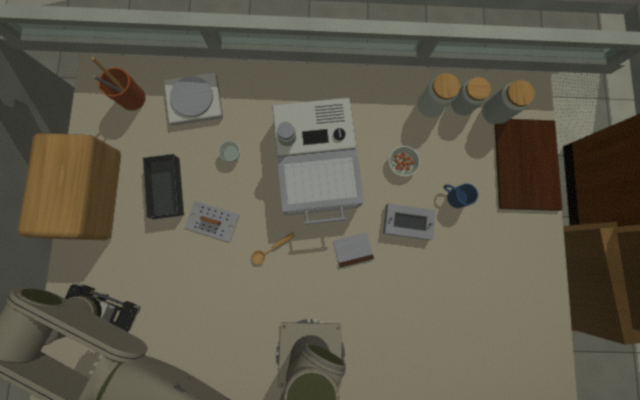

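View pics/scene0.png

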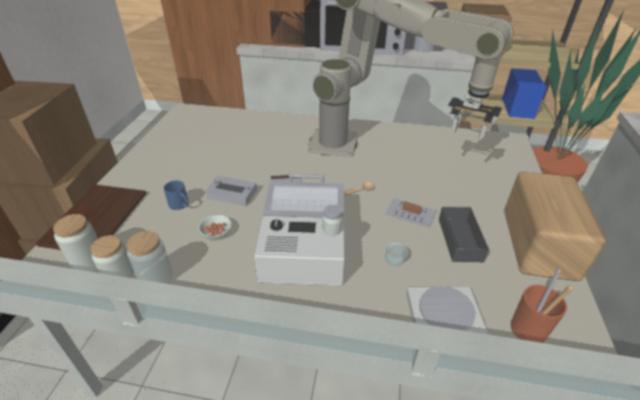

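The top view shows the plate at about (211,221) with its wooden grip, the well at (409,221), and the hatch bar at about (324,217) in front of the chamber at (320,182). The spoon is at (272,248) and the scraper at (353,249). I'll zoom in on both.

```bash
python3 - <<'E'
from h import *
c=read_camera("top");im=c["image"]
a=cv2.resize(im[190:250,175:255],None,fx=5,fy=5,interpolation=cv2.INTER_CUBIC)
b=cv2.resize(im[190:250,370:450],None,fx=5,fy=5,interpolation=cv2.INTER_CUBIC)
d=cv2.resize(im[140:230,265:385],None,fx=3.3333,fy=3.3333,interpolation=cv2.INTER_CUBIC)
e=np.zeros((600,800,3),np.uint8);e[:300,:400]=a;e[:300,400:]=b;e[300:,:400]=d[:300,:400]
cv2.imwrite("pics/crop1.png",e)
hsv=cv2.cvtColor(im,cv2.COLOR_BGR2HSV)
# plate grip: wood colour
m=np.zeros(im.shape[:2],np.uint8);m[195:245,180:245]=((hsv[195:245,180:245,1]>100)*255)
n,l,s,ce=cv2.connectedComponentsWithStats(m);print(s,ce)
k=1+np.argmax(s[1:,4]);r=cv2.minAreaRect(np.argwhere(l==k)[:,::-1].astype(np.float32));print(r)
print([onz(c,*p,.040) for p in cv2.boxPoints(r)],onz(c,*r[0],.044))
E
```

```text
[[     0      0    640    400 255944]
 [   201    217     19      7     56]] [[319.52397009 199.49547557]
 [209.94642857 220.17857143]]
((209.9500274658203, 220.15000915527344), (18.973661422729492, 2.8460497856140137), 18.43494987487793)
[array([0.46441566, 0.40778576, 0.04      ]), array([0.47424   , 0.40533823, 0.04      ]), array([0.45452512, 0.33952825, 0.04      ]), array([0.44473698, 0.34205556, 0.04      ])] [0.45913486 0.37257322 0.044     ]
```

View pics/crop1.png

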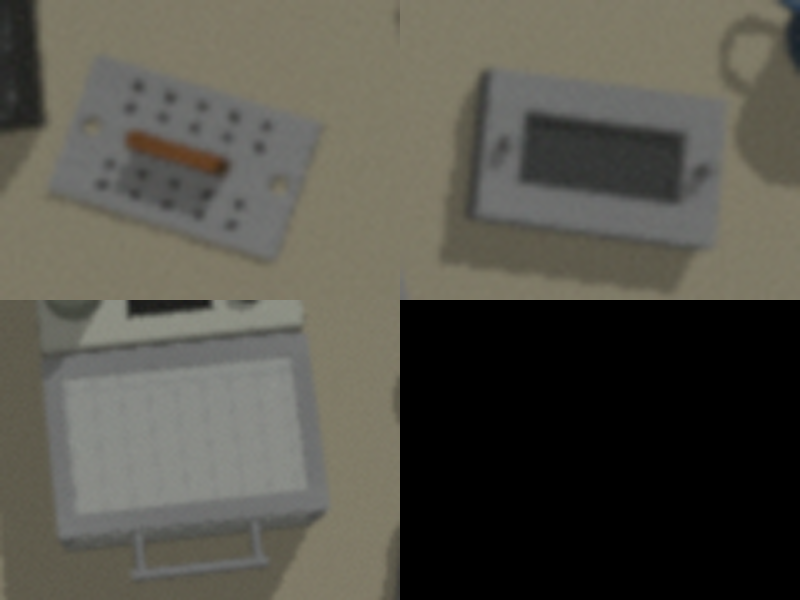

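The crop shows the plate's holes at crop (91,127) and (279,184), the well's rim corners at about (490,70), (725,100), (712,246) and (474,217), and its pins near (500,152) and (700,176). The bar runs from (133,575) to (267,561).

```bash
python3 - <<'E'
from h import *
np.set_printoptions(precision=4,suppress=True)
c=read_camera("top")
def P(x,y,s,u0,v0,z): return onz(c,(x+.5)/s-.5+u0,(y+.5)/s-.5+v0,z)
def rep(n,pts,pairs=None):
    pts=np.array(pts);print(n,pts.mean(0),[round(float(np.linalg.norm(pts[i]-pts[i-1])),4) for i in range(len(pts))],
     "dirs",[round(float(np.degrees(np.arctan2(*(pts[i]-pts[i-1])[[1,0]]))),1) for i in range(len(pts))])
A=lambda x,y,z:P(x,y,5,175,190,z)
B=lambda x,y,z:P(x-400,y,5,370,190,z)
C=lambda x,y,z:P(x,y-300,10/3,265,140,z)
rep("holes",[A(91,127,.003),A(279,184,.003)])
rep("plate",[A(99,55,.006),A(322,122,.006),A(270,262,.006),A(48,195,.006)])
rep("grip",[A(133,138,.042),A(222,164,.042)])
rep("rim",[B(490,70,.04),B(725,100,.04),B(712,246,.04),B(474,217,.04)])
rep("pins",[B(502,150,.058),B(701,174,.058)])
rep("bar",[C(133,575,.125),C(267,561,.125)])
rep("hatch",[C(42,380,.13),C(303,336,.13),C(328,512,.13),C(60,543,.13)])
st=robot.read_state();import scipy.spatial.transform as t
R=t.Rotation.from_rotvec(st["orientation"]).as_matrix();print(R,np.degrees(np.arctan2(R[1,1],R[0,1])),st["tool_pos"],robot.grip_point_offset)
E
```

```text
holes [0.4607 0.3776 0.003 ] [0.146, 0.146] dirs [74.9, -105.1]
plate [0.4586 0.3767 0.006 ] [0.1086, 0.1737, 0.1086, 0.1708] dirs [-15.3, -105.0, 163.1, 75.0]
grip [0.4606 0.3727 0.042 ] [0.0669, 0.0669] dirs [75.4, -104.6]
rim [ 0.4771 -0.3501  0.04  ] [0.1087, 0.1747, 0.1079, 0.1745] dirs [-6.4, -95.6, 173.5, 84.7]
pins [ 0.4723 -0.3458  0.058 ] [0.1448, 0.1448] dirs [84.8, -95.2]
bar [ 0.464  -0.0355  0.125 ] [0.1374, 0.1374] dirs [97.7, -82.3]
hatch [ 0.5935 -0.0153  0.13  ] [0.171, 0.2766, 0.1877, 0.2755] dirs [8.7, -78.2, -171.5, 98.4]
[[-0.9474  0.3201 -0.0005]
 [ 0.3201  0.9474 -0.0011]
 [ 0.0001 -0.0012 -1.    ]] 71.33298860358012 [0.1919 0.5681 0.218 ] 0.0188
```

```bash
python3 -m inch '[30,-22,0,-7,60, 62,-45,0,-14,60, 98,-70,0,-21,60, 132,-95,0,-28,60, 165,-119,0,-35,60, 198,-143,0,-42,60, 228,-165,0,-49,60, 252,-182,0,-56,60, 266,-192,0,-63,60, 268,-193,0,-70,60]' 20; python3 -m inch '[0,0,-30,-6,60, 0,0,-65,-11,60, 0,0,-100,-15,60, 0,0,-125,-16.3,60, 0,0,-140,-16.3,60, 0,0,-140,-16.3,60, 0,0,-140,-16.3,60]'
python3 - <<'E'
from h import *
c=read_camera("top");im=c["image"]
a=cv2.resize(im[170:260,150:270],None,fx=5,fy=5,interpolation=cv2.INTER_CUBIC)
cv2.imwrite("pics/p2.png",a)
E
```

```text
t: 1.03
tool_pos: [0.4627, 0.3727, 0.2182]
orientation: [2.206, 2.236, -0.001]
force: [-0.0, 0.5, -0.3]
opening: 0.0561
gripper_force: 0.0
t: 1.62
tool_pos: [0.4593, 0.3749, 0.0777]
orientation: [-2.492, -1.913, 0.004]
force: [1.0, 0.9, -0.0]
opening: 0.0559
gripper_force: 0.0
```

View pics/p2.png

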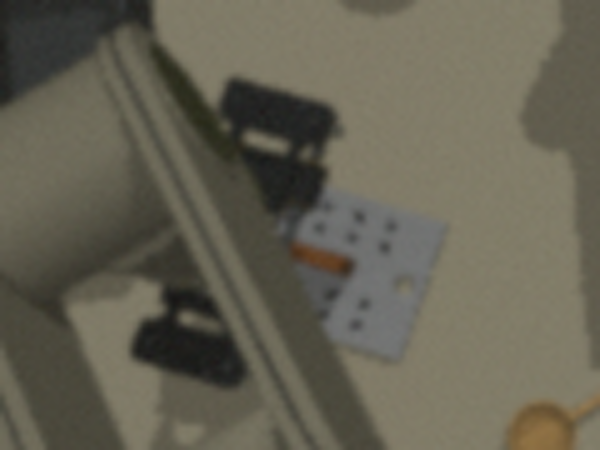

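The fingers are lined up with the grip (wood at crop (320,258)), and the plate is undisturbed. I'll descend and grip.

```bash
python3 -m inch '[0,0,-25,0,60, 0,0,-45,0,60, 0,0,-58,0,60, 0,0,-65,0,60, 0,0,-65,0,60, 0,0,-65,0,0, 0,0,-65,0,0, 0,0,-65,0,0, 0,0,-65,0,0, 0,0,-65,0,0]' 30;  python3 -m inch '[0,0,0,0,0, 0,0,10,0,0, 0,0,30,0,0, 0,0,60,0,0, 0,0,95,0,0, 0,0,130,0,0, 0,0,160,0,0, 0,0,180,0,0, 0,0,188,0,0, 0,0,188,0,0]'
```

```text
t: 2.5
tool_pos: [0.4605, 0.3758, 0.0144]
orientation: [2.492, 1.913, 0.002]
force: [0.7, -0.2, 0.1]
opening: 0.0269
gripper_force: 0.0
t: 3.33
tool_pos: [0.461, 0.3761, 0.2044]
orientation: [2.492, 1.913, 0.006]
force: [1.1, -0.1, -4.1]
opening: 0.0135
gripper_force: 30.0
```

```bash
python3 -m inch '[0,-10,0,0,0, 0,-30,0,1,0, 1,-60,0,2,0, 2,-97,0,3,0, 3,-135,0,4,0, 4,-173,0,5,0, 5,-211,0,6,0, 6,-249,0,7,0, 7,-287,0,8,0, 8,-325,0,9,0]';  python3 -m inch '[0,-38,0,0.8,0, 1,-76,0,0.8,0, 2,-114,0,0.8,0, 3,-152,0,0.8,0, 4,-190,0,0.8,0, 5,-228,0,0.8,0, 6,-266,0,0.8,0, 6,-304,0,0.8,0, 6,-342,0,0.8,0, 6,-370,0,0.8,0]'; python3 -m inch '[0,-18,0,0,0, 0,-27,-5,0,0, 0,-29,-30,0,0, 0,-29,-60,0,0, 0,-29,-85,0,0, 0,-29,-100,0,0, 0,-29,-105,0,0, 0,-29,-105,0,0, 0,-29,-105,0,0]'
python3 - <<'E'
from h import *
for i,(n,x0,y0,w,h) in enumerate((("top",350,170,120,90),("scene",180,150,100,75))):
    im=read_camera(n)["image"]
    a=cv2.resize(im[y0:y0+h,x0:x0+w],(800,600) if n!="top" else (800,600),interpolation=cv2.INTER_CUBIC)
    cv2.imwrite(f"pics/{n}3.png",cv2.resize(a,(400,300)) if 0 else a)
    cv2.imwrite(f"pics/{n}3raw.png",im)
E
```

```text
t: 4.17
tool_pos: [0.4657, 0.0483, 0.1987]
orientation: [-2.331, -2.102, 0.006]
force: [0.7, -1.0, -4.2]
opening: 0.0138
gripper_force: 30.0
t: 5.0
tool_pos: [0.4714, -0.3219, 0.1982]
orientation: [-2.318, -2.114, 0.002]
force: [0.7, -0.1, -5.1]
opening: 0.0138
gripper_force: 30.0
t: 5.75
tool_pos: [0.4737, -0.3479, 0.0963]
orientation: [-2.318, -2.119, 0.0]
force: [-1.0, 0.6, -3.4]
opening: 0.014
gripper_force: 30.0
```

View pics/top3.png

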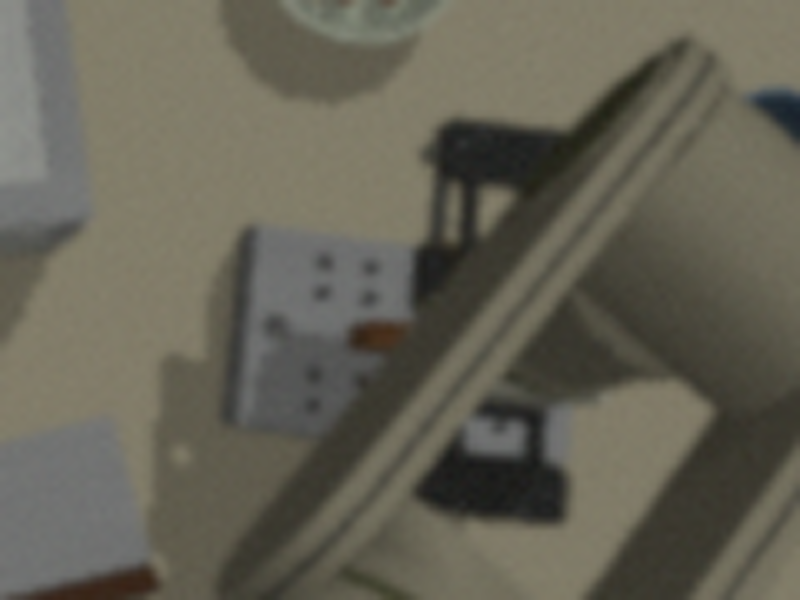

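View pics/scene3.png

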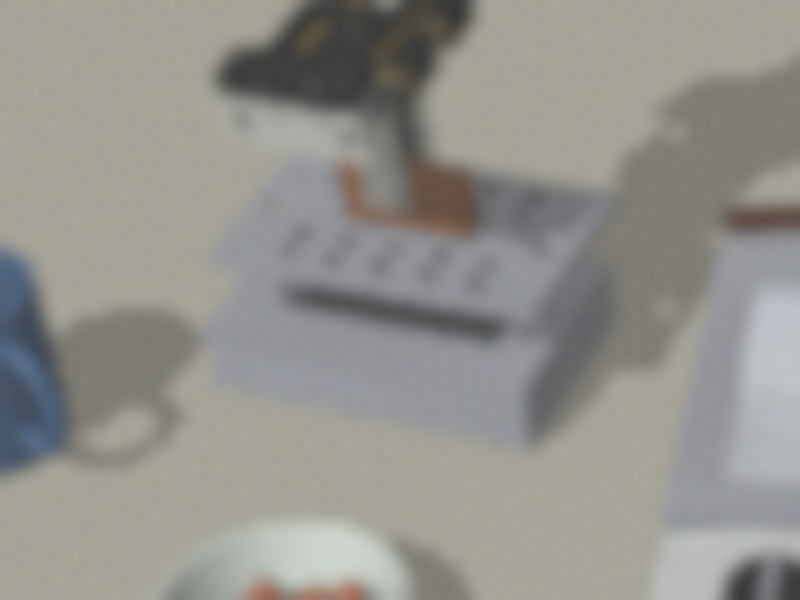

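```bash
python3 - <<'E'
from h import *
np.set_printoptions(precision=4,suppress=True)
c=read_camera("top");s=read_camera("scene")
i0=cv2.imread("pics/top0.png");s0=cv2.imread("pics/scene0.png");i3=cv2.imread("pics/top3raw.png")
def rect(im,x0,y0,x1,y1,z,vmin,name):
    r=cv2.resize(im[y0:y1,x0:x1],None,fx=8,fy=8,interpolation=cv2.INTER_CUBIC).astype(int)
    m=((r[...,2]-r[...,0]<12)&(r.max(2)>vmin)).astype(np.uint8)
    m=cv2.morphologyEx(m,cv2.MORPH_OPEN,np.ones((9,9)))
    ct=max(cv2.findContours(m,cv2.RETR_EXTERNAL,cv2.CHAIN_APPROX_NONE)[0],key=cv2.contourArea)
    R=cv2.minAreaRect(ct)
    q=lambda p:onz(c,(p[0]+.5)/8-.5+x0,(p[1]+.5)/8-.5+y0,z)
    b=np.array([q(p) for p in cv2.boxPoints(R)]);e=np.diff(np.vstack([b,b[:1]]),axis=0)
    print(name,b.mean(0),np.linalg.norm(e,axis=1),np.degrees(np.arctan2(e[:,1],e[:,0]))%180)
    # quad from hull
    
for v in(85,100):
    rect(i0,175,195,255,250,.006,v,"plate0")
    rect(i0,378,195,442,250,.04,v,"well0")
for w,im,x0,y0 in(("pin+",i0,385,214),("pin-",i0,426,218),("hole+now",i3,387,214)):
    g=im[y0:y0+10,x0:x0+11].astype(int).sum(2)//3;print(w,x0,y0);print(g)
u=[(277.5)/6.667-.5+350,(323.5)/6.667-.5+170];h=onz(c,*u,.086);a=np.radians(84.8);print("hole+ now",h,"-> centre",h[:2]-.073*np.array([np.cos(a),np.sin(a)]))
E
```

```text
plate0 [0.4596 0.377  0.006 ] [0.1085 0.1822 0.1081 0.1798] [167.5478  74.4426 166.2902  74.5301]
well0 [ 0.4761 -0.351   0.04  ] [0.1142 0.1818 0.1145 0.1793] [172.2921  84.1618 171.0224  84.1199]
plate0 [0.4596 0.377  0.006 ] [0.1085 0.1822 0.1081 0.1798] [167.5478  74.4426 166.2902  74.5301]
well0 [ 0.5063 -0.3554  0.04  ] [0.0584 0.1754 0.0586 0.1742] [174.4537  86.3898 173.2304  86.3525]
pin+ 385 214
[[ 61  69  93 106 110 110 109 108 107  95  62]
 [ 64  71  96 108 109 108 108 110 106  89  64]
 [ 62  75 100 108 107 106 105 107 103  86  64]
 [ 64  76 102 107 101  90  91 101 103  85  60]
 [ 66  80 102 103  93  74  84 100  98  81  62]
 [ 64  79 100  99  84  71  80  95  98  80  58]
 [ 65  82  97  91  83  80  90 101  98  75  58]
 [ 65  86  96  89  84  90 105 106  98  75  57]
 [ 66  84  97  90  86  96 106 109  98  73  56]
 [ 71  90 100  95  95 102 109 106  96  66  54]]
pin- 426 218
[[ 67  88 107 107 108 108 110 110 112 114 107]
 [ 71  92 106 107 109 107 109 109 113 113 111]
 [ 70  95 105 108 109 107 108 110 112 114 114]
 [ 73  99 107 109 106 107 107 109 111 116 116]
 [ 75 100 105 100  98  98 103 107 111 117 115]
 [ 74  99  97  83  77  87  98 102 111 116 116]
 [ 75  96  85  72  66  79  93  99 112 117 118]
 [ 78  95  86  76  77  90 102 109 112 116 116]
 [ 78  92  85  84  91 104 108 109 114 116 116]
 [ 76  82  81  88 102 107 108 110 115 116 116]]
hole+now 387 214
[[ 84 108 114 114 112 115 111 111 111 105  85]
 [ 86 108 113 112 111 112 111 112 111 109 104]
 [ 91 109 108 107 107 111 113 113 113 110 112]
 [ 93 106 104  89  86  93 108 114 114 112 112]
 [ 94 103  92  74  70  82  98 108 111 112 111]
 [ 96 104  93  75  74  77  91 101 104 106 106]
 [101 109 101  89  83  78  83  90  89  91  90]
 [104 109 109 100  93  85  85  86  84  85  85]
 [105 111 108 100  92  85  83  87  85  86  85]
 [104 108  96  90  87  85  85  84  85  85  82]]
hole+ now [ 0.4817 -0.2713  0.086 ] -> centre [ 0.4751 -0.344 ]
```

The dark pin cores sit at about (390.2,218.4) and (430,224). The near hole is now at about (391.2,218.2), so a correction of about +3 mm in x and -3 mm in y is needed. I'll descend gently and watch the force.

```bash
python3 -m inch '[3,-3,0,0,0, 3,-3,-6,0,0, 3,-3,-12,0,0, 3,-3,-16,0,0, 3,-3,-18,0,0, 3,-3,-18,0,0]';python3 -m inch '[0,0,-2,0,0, 0,0,-4,0,0, 0,0,-6,0,0, 0,0,-8,0,0, 0,0,-8,0,0]'
python3 - <<'E'
from h import *
im=read_camera("top")["image"];print(im[212:224,384:396].astype(int).sum(2)//3)
im=read_camera("scene")["image"];cv2.imwrite("pics/s4.png",cv2.resize(im[150:210,195:275],(800,600),interpolation=cv2.INTER_CUBIC))
E
```

```text
t: 6.45
tool_pos: [0.4775, -0.3525, 0.0789]
orientation: [2.318, 2.117, -0.0]
force: [1.6, -4.7, -2.9]
opening: 0.014
gripper_force: 30.0
t: 6.87
tool_pos: [0.4779, -0.353, 0.0713]
orientation: [2.317, 2.116, -0.0]
force: [3.7, -7.3, -1.9]
opening: 0.0137
gripper_force: 30.0
[[ 83  68  62  83 106 113 115 113 116 114 112 113]
 [ 82  62  61  81 105 113 113 113 114 113 111 112]
 [ 79  60  63  83 108 113 112 113 113 112 113 111]
 [ 81  63  66  89 110 112 110 109 112 113 112 113]
 [ 80  63  73  95 109 109  97  99 105 110 111 113]
 [ 74  61  71  95 106  95  82  87 100 109 111 111]
 [ 73  62  73  98 102  88  73  81  96 103 109 109]
 [ 72  63  75 104 108  93  76  75  84  97 105 106]
 [ 69  61  79 105 111 103  87  80  81  87  89  91]
 [ 67  62  78 104 112 110 102  91  84  86  85  85]
 [ 67  62  81 107 111 108 101  88  85  84  84  86]
 [ 65  64  84 106 108  97  89  84  85  84  86  82]]
```

The pins have entered the holes, and the side force (+3.7, -7.3 N) shows that the plate wants to go further in +x and -y. I'll comply.

```bash
python3 -m inch '[1,-2,0,0,0, 2,-3,0,0,0, 2,-3,0,0,0, 2,-3,0,0,0]';python3 -m inch '[0,0,-2,0,0, 0,0,-4,0,0, 0,0,-6,0,0, 0,0,-6,0,0]'; python3 -c "
from h import *
s=robot.read_state();print(s['wrist_torque'])"
```

```text
t: 7.3
tool_pos: [0.4784, -0.3538, 0.0697]
orientation: [-2.317, -2.118, 0.0]
force: [-0.3, 0.4, -3.9]
opening: 0.0136
gripper_force: 30.0
t: 7.63
tool_pos: [0.4785, -0.3541, 0.0637]
orientation: [-2.318, -2.118, 0.0]
force: [-0.0, -0.2, -3.1]
opening: 0.0139
gripper_force: 30.0
[-0.05630627  0.04267722  0.02313155]
```

```bash
python3 -m inch '[0,0,-2,0,0, 0,0,-4,0,0, 0,0,-6,0,0, 0,0,-7,0,0, 0,0,-8,0,0, 0,0,-8,0,0]';python3 -m inch '[0,0,-1,0,0, 0,0,-2,0,0, 0,0,-2,0,0]'
```

```text
t: 8.13
tool_pos: [0.4792, -0.3547, 0.0614]
orientation: [2.319, 2.119, -0.0]
force: [-17.4, 13.7, 34.6]
opening: 0.0138
gripper_force: 30.0
t: 8.38
tool_pos: [0.4791, -0.3556, 0.0606]
orientation: [2.318, 2.118, -0.002]
force: [-21.6, 14.1, 42.2]
opening: 0.0136
gripper_force: 30.0
```

```bash
python3 -m inch '[0,0,4,0,0, 0,0,8,0,0, 0,0,8,0,0, 0,0,8,0,0]'
python3 - <<'E'
from h import *
s=robot.read_state();print(s['force'],s['wrist_torque'],s['tool_pos'])
t=read_camera("top")["image"];im=read_camera("scene")["image"]
a=cv2.resize(im[155:210,195:268],(800,600),interpolation=cv2.INTER_CUBIC)
cv2.imwrite("pics/s5.png",a);cv2.imwrite("pics/t5raw.png",t)
E
```

```text
t: 8.72
tool_pos: [0.479, -0.3546, 0.0624]
orientation: [2.319, 2.119, -0.0]
force: [-0.6, -0.5, -4.4]
opening: 0.0139
gripper_force: 30.0
[-0.6185266  -0.52976528 -4.42498047] [-0.20611556  0.16940957  0.02189291] [ 0.47899583 -0.35462195  0.06237593]
```

View pics/s5.png

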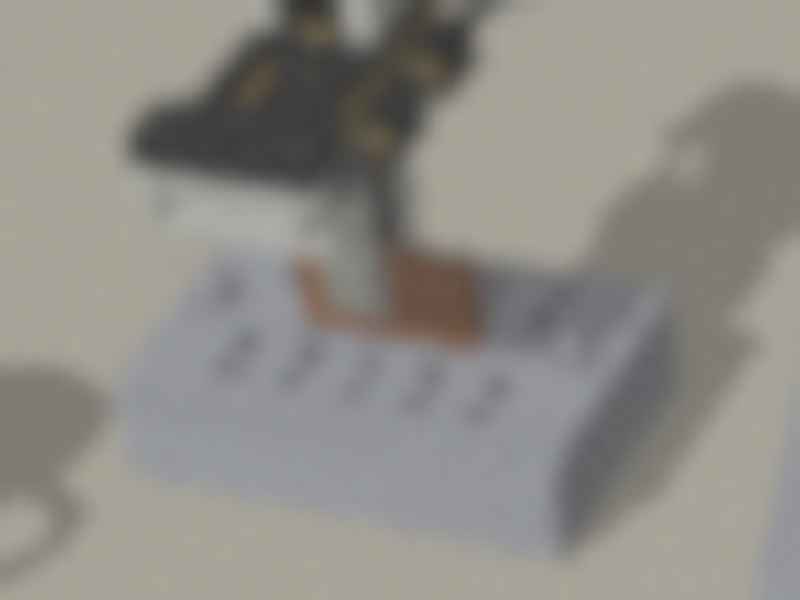

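The plate looks seated: there is no gap at the rim, and the front face reads as one block. The fingers probably closed slightly higher on the grip than planned. I'll settle it lightly, release, and verify.

```bash
python3 -m inch '[0,0,-2,0,0, 0,0,-3,0,0, 0,0,-3,0,0]'; python3 -m inch '[0,0,0,0,30, 0,0,0,0,50, 0,0,0,0,50, 0,0,0,0,50, 0,0,0,0,50, 0,0,20,0,50, 0,0,50,0,50, 0,0,85,0,50, 0,0,120,0,50, 0,0,140,0,50]'; python3 -m inch '[-30,30,10,0,50, -65,60,10,0,50, -95,90,10,0,50, -125,115,10,0,50, -150,140,10,0,50, -160,160,10,0,50, -160,170,10,0,50]'
python3 - <<'E'
from h import *
np.set_printoptions(precision=4,suppress=True)
t=read_camera("top");s=read_camera("scene")
cv2.imwrite("pics/t6raw.png",t["image"]);cv2.imwrite("pics/s6raw.png",s["image"])
e=np.zeros((600,800,3),np.uint8)
e[:300,:]=cv2.resize(t["image"][195:225+15,370:490],(800,300),interpolation=cv2.INTER_CUBIC)
e[300:]=cv2.resize(s["image"][170:207+8,190:310],(800,300),interpolation=cv2.INTER_CUBIC)
cv2.imwrite("pics/c6.png",e)
E
```

```text
t: 9.07
tool_pos: [0.4791, -0.3546, 0.0607]
orientation: [-2.319, -2.119, 0.0]
force: [-5.5, 3.3, 9.0]
opening: 0.0141
gripper_force: 30.0
t: 9.9
tool_pos: [0.4802, -0.3555, 0.2043]
orientation: [2.316, 2.116, 0.001]
force: [0.2, -0.7, 2.0]
opening: 0.0463
gripper_force: 0.0
t: 10.48
tool_pos: [0.3176, -0.183, 0.2096]
orientation: [2.319, 2.118, 0.0]
force: [-0.6, 0.8, -0.2]
opening: 0.0463
gripper_force: 0.0
```

View pics/c6.png

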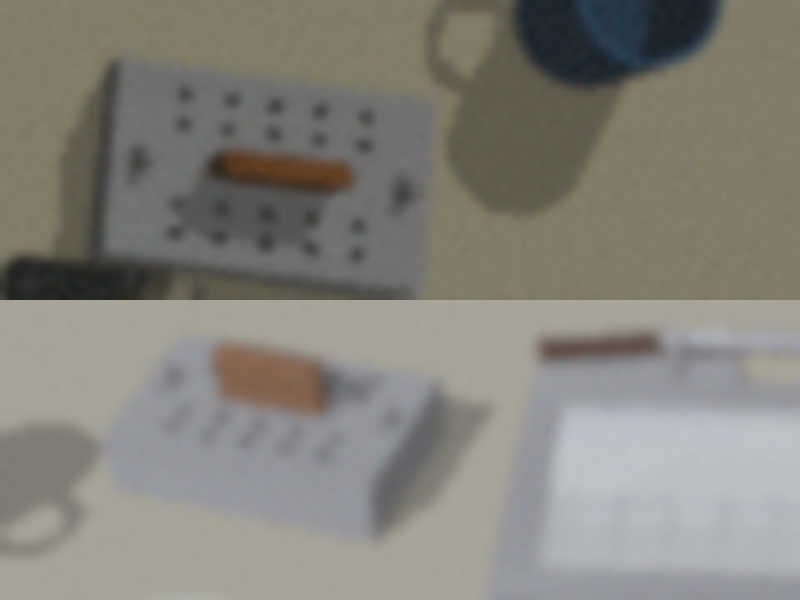

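The plate sits squarely on the well, with pin tips visible in both holes at about (138,162) and (403,193). I'll check the grip-top height by triangulation and refine the bar.

```bash
python3 - <<'E'
from h import *
np.set_printoptions(precision=4,suppress=True)
t=read_camera("top");s=read_camera("scene")
def tri(pa,pb):
    o1,d1=ray(t,*pa);o2,d2=ray(s,*pb)
    k=np.linalg.lstsq(np.c_[d1,-d2],o2-o1,rcond=None)[0];a=o1+d1*k[0];b=o2+d2*k[1];return (a+b)/2,np.linalg.norm(a-b)
T=lambda x,y:((x+.5)/6.667-.5+370,(y+.5)/6.667-.5+195)
S=lambda x,y:((x+.5)/6.667-.5+190,(y-300+.5)/6.667-.5+170)
print("grip top mid",tri(T(286,166),S(270,356)))
# hidden-model check: expected pixels of grip top mid & of flush plate corner
C=np.array([.476,-.3495])
print("pinmid z.05 via holes",(onz(t,*T(138,162),.055)+onz(t,*T(403,193),.055))/2)
# near corner of well on stone vs plate top in scene
print("plate quad",[onz(t,*T(*p),.046) for p in((118,60),(436,100),(415,293),(100,258))])
for n,c in(("t",t),("s",s)):
  print(n,[proj(c,(x,y,.125)) for x,y in((.4733,-.1036),(.4548,.0326))],proj(c,(.464,-.0355,.125)))
im=s["image"][165:195,262:335];a=cv2.resize(im,None,fx=10,fy=10,interpolation=cv2.INTER_CUBIC)
im=t["image"][195:230,290:360];b=cv2.resize(im,None,fx=8,fy=8,interpolation=cv2.INTER_CUBIC)
e=np.zeros((580,730,3),np.uint8);e[:300,:730]=a;e[300:,:560]=b[:280]
cv2.imwrite("pics/c7.png",e)
E
```

```text
grip top mid (array([ 0.4792, -0.3485,  0.083 ]), np.float64(0.0010521726250296716))
pinmid z.05 via holes [ 0.4755 -0.3476  0.055 ]
plate quad [array([ 0.5385, -0.2667,  0.046 ]), array([ 0.5217, -0.4423,  0.046 ]), array([ 0.4159, -0.4282,  0.046 ]), array([ 0.4299, -0.2564,  0.046 ])]
t [array([344.7632, 217.9162]), array([304.5581, 222.1771])] [324.7125 220.0558]
s [array([289.3585, 175.2206]), array([324.7208, 176.2515])] [307.0087 175.7276]
```

View pics/c7.png

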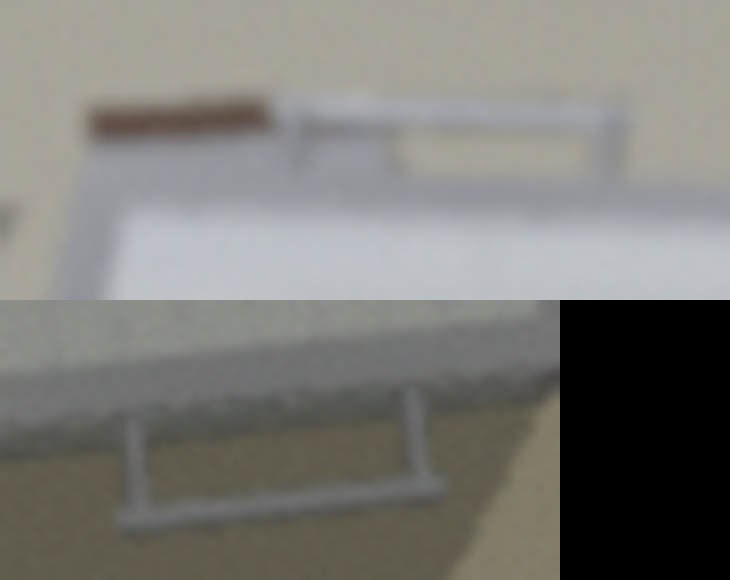

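The grip top is at z = 0.083 against 0.084 expected, so the plate is flush. The bar agrees in both views, with its centre at (0.464, -0.0355, 0.125) and the closing axis at about 8°. Next is the hatch.

```bash
python3 -m inch '[20,20,0,3,35, 50,50,0,6,35, 80,80,0,9,35, 110,110,0,12,35, 132,133,0,13.2,35, 144,145,0,13.2,35, 146,147,-15,13.2,35, 146,147,-35,13.2,35, 146,147,-45,13.2,35, 146,147,-45,13.2,35]' 12; python3 -m inch '[0,0,-15,0,35, 0,0,-35,0,35, 0,0,-50,0,35, 0,0,-57,0,35, 0,0,-58,0,35, 0,0,-58,0,35]'; python3 -m inch '[0,0,0,0,0, 0,0,0,0,0, 0,0,0,0,0, 0,0,0,0,0, 0,0,0,0,0, 0,0,0,0,0, 0,0,0,0,0, 0,0,0,0,0]'
```

```text
t: 11.52
tool_pos: [0.4638, -0.0376, 0.1611]
orientation: [-2.057, -2.368, 0.005]
force: [-0.4, 0.1, 0.8]
opening: 0.0327
gripper_force: 0.0
t: 12.02
tool_pos: [0.4653, -0.0379, 0.1071]
orientation: [-2.061, -2.371, 0.0]
force: [0.2, 0.2, -0.0]
opening: 0.0325
gripper_force: 0.0
t: 12.68
tool_pos: [0.4656, -0.0377, 0.1072]
orientation: [2.06, 2.371, 0.001]
force: [2.5, -0.5, 4.1]
opening: 0.0113
gripper_force: 12.0
```

```bash
python3 - <<'E'
import numpy as np
a=np.radians(7.9);p=lambda th:np.array([np.cos(a)*235.05*-np.cos(th+.0213),np.sin(a)*235.05*-np.cos(th+.0213),235.05*np.sin(th+.0213)])
th=np.concatenate([[0,.01,.03,.06],np.arange(.1,1.1,.04)])
for b,l in((0,.38),(.38,.78),(.78,1.06)):
    print(b,[(round(float(x),2),*np.round(p(x)-p(b),1)) for x in th if b<x<=l+.001])
E
```

```text
0 [(0.01, np.float64(0.1), np.float64(0.0), np.float64(2.3)), (0.03, np.float64(0.3), np.float64(0.0), np.float64(7.0)), (0.06, np.float64(0.7), np.float64(0.1), np.float64(14.1)), (0.1, np.float64(1.7), np.float64(0.2), np.float64(23.4)), (0.14, np.float64(3.0), np.float64(0.4), np.float64(32.7)), (0.18, np.float64(4.6), np.float64(0.6), np.float64(42.0)), (0.22, np.float64(6.7), np.float64(0.9), np.float64(51.2)), (0.26, np.float64(9.1), np.float64(1.3), np.float64(60.2)), (0.3, np.float64(11.9), np.float64(1.6), np.float64(69.2)), (0.34, np.float64(15.0), np.float64(2.1), np.float64(78.1)), (0.38, np.float64(18.4), np.float64(2.6), np.float64(86.8))]
0.38 [(0.42, np.float64(3.8), np.float64(0.5), np.float64(8.6)), (0.46, np.float64(8.0), np.float64(1.1), np.float64(17.0)), (0.5, np.float64(12.4), np.float64(1.7), np.float64(25.2)), (0.54, np.float64(17.2), np.float64(2.4), np.float64(33.3)), (0.58, np.float64(22.3), np.float64(3.1), np.float64(41.2)), (0.62, np.float64(27.8), np.float64(3.9), np.float64(48.8)), (0.66, np.float64(33.5), np.float64(4.6), np.float64(56.2)), (0.7, np.float64(39.5), np.float64(5.5), np.float64(63.4)), (0.74, np.float64(45.8), np.float64(6.4), np.float64(70.3)), (0.78, np.float64(52.3), np.float64(7.3), np.float64(77.0))]
0.78 [(0.78, np.float64(0.0), np.float64(0.0), np.float64(0.0)), (0.82, np.float64(6.8), np.float64(0.9), np.float64(6.4)), (0.86, np.float64(13.9), np.float64(1.9), np.float64(12.5)), (0.9, np.float64(21.2), np.float64(2.9), np.float64(18.4)), (0.94, np.float64(28.7), np.float64(4.0), np.float64(23.9)), (0.98, np.float64(36.5), np.float64(5.1), np.float64(29.1)), (1.02, np.float64(44.4), np.float64(6.2), np.float64(34.0)), (1.06, np.float64(52.5), np.float64(7.3), np.float64(38.6))]
```

```bash
python3 -m inch '[0,0,2,0,0, 0,0,7,0,0, 1,0,14,0,0, 1.7,0,23.4,0,0, 3,0.4,32.7,0,0, 6.7,1,51.2,0,0, 9.1,1.3,60.2,0,0, 11.9,1.6,69.2,0,0, 15,2,78,0,0, 18.4,2.6,86.8,0,0]'; python3 -m inch '[3.8,0.5,8.6,0,0, 8,1,17,0,0, 12.4,1.7,25.2,0,0, 17,2.4,33.3,0,0, 22.3,3,41,0,0, 27.8,3.9,48.8,0,0, 33.5,4.6,56.2,0,0, 39.5,5.5,63.4,0,0, 45.8,6.4,70.3,0,0, 45.8,6.4,70.3,0,0]'
```

```text
t: 13.52
tool_pos: [0.4842, -0.035, 0.1933]
orientation: [2.06, 2.371, 0.001]
force: [10.1, -1.5, -6.8]
opening: 0.0112
gripper_force: 12.0
t: 14.35
tool_pos: [0.5305, -0.0284, 0.2635]
orientation: [2.06, 2.371, 0.001]
force: [6.5, -1.0, -7.1]
opening: 0.0117
gripper_force: 12.0
```

The 9 N force is purely radial, towards the hinge, so my arc is slightly too wide. I'll ease inwards.

```bash
python3 -m inch '[0.7,0.1,-0.6,0,0, 1.5,0.2,-1.3,0,0, 1.5,0.2,-1.3,0,0, 1.5,0.2,-1.3,0,0]'
```

```text
t: 14.68
tool_pos: [0.5294, -0.0286, 0.2622]
orientation: [-2.059, -2.37, 0.003]
force: [-5.3, -1.8, 3.5]
opening: 0.0115
gripper_force: 12.0
```

```bash
python3 -m inch '[-0.5,0,0.4,0,0, 2.8,0.4,3.8,0,0, 6,0.9,7.1,0,0, 9.4,1.4,10.3,0,0, 12.9,1.8,13.4,0,0, 16.4,2.4,16.5,0,0, 20,2.9,19.5,0,0, 20,2.9,19.5,0,0]'
python3 - <<'E'
from h import *
print(robot.read_state()["tool_pos"])
t=read_camera("top");s=read_camera("scene")
e=np.zeros((600,800,3),np.uint8)
e[:300,:400]=cv2.resize(t["image"][150:225,280:380],(400,300),interpolation=cv2.INTER_CUBIC)
e[:,400:]=cv2.resize(s["image"][100:220,250:330],(400,600),interpolation=cv2.INTER_CUBIC)
cv2.imwrite("pics/c8.png",e)
E
```

```text
t: 15.35
tool_pos: [0.5518, -0.0254, 0.2833]
orientation: [2.059, 2.371, 0.002]
force: [-5.0, -1.1, 5.4]
opening: 0.0116
gripper_force: 12.0
[ 0.5517975  -0.02540712  0.28334126]
```

View pics/c8.png

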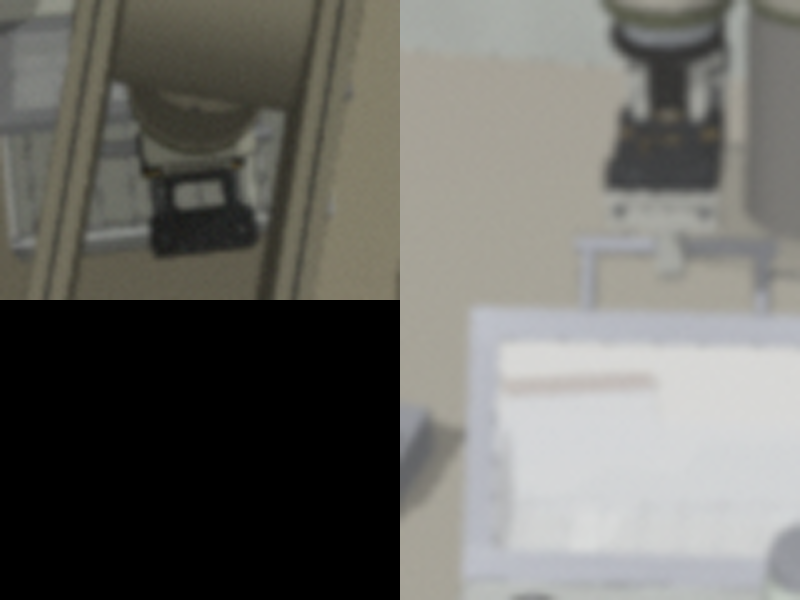

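The bar runs from (578,243) to (775,250) in the scene crop and is centred in the finger at (670,250). The hatch is visibly raised. I'll compare its angle numerically.

```bash
python3 - <<'E'
from h import *
s=read_camera("scene");H=np.array([.6967,-.0028,.12]);a=np.radians(7.9);x=np.array([np.cos(a),np.sin(a),0])
for th in(.8,.84,.87,.9,.94): print(th,proj(s,H-x*.235*np.cos(th+.0213)+np.array([0,0,.235*np.sin(th+.0213)])))
b=s["image"][140:160,296:300].astype(int).mean(1).mean(1);print(np.round(b))
print(robot.read_state()["joint_torque"])
E
```

```text
0.8 [305.29813014 149.41289199]
0.84 [305.14433891 148.95771933]
0.87 [305.02539931 148.68378415]
0.9 [304.90344475 148.46890363]
0.94 [304.73626395 148.27613707]
[154. 155. 160. 165. 166. 163. 160. 164. 170. 163. 150. 148. 156. 161.
 160. 160. 160. 161. 161. 161.]
[ 1.29046507e+00 -4.58271468e+01 -4.86371291e+01  1.05888940e+00
 -1.59934223e+00  6.90187211e-03]
```

```bash
python3 -m inch '[-0.4,0,0.4,0,0, 3.2,0.5,3.3,0,0, 7,1,6.2,0,0, 10.8,1.5,8.9,0,0, 14.6,2.1,11.6,0,0, 18.5,2.6,14.2,0,0, 22.5,3.2,16.6,0,0, 22.5,3.2,16.6,0,0, 22.5,3.2,16.6,0,0]'
```

```text
t: 16.25
tool_pos: [0.5736, -0.0223, 0.2988]
orientation: [2.06, 2.371, 0.0]
force: [-2.1, -3.1, 4.1]
opening: 0.0114
gripper_force: 12.0
```

```bash
python3 -m inch '[-2.8,-0.4,-1.6,0,0, -6.6,-0.9,-4.3,0,0, -10.4,-1.4,-7,0,0, -14.2,-2,-9.8,0,0, -17.9,-2.5,-12.6,0,0, -21.3,-3,-15.3,0,0, -24.2,-3.4,-17.6,0,0, -26,-3.6,-19.1,0,0, -26,-3.6,-19.1,0,0, -26,-3.6,-19.1,0,0]'; python3 - <<'E'
from h import *
p=robot.read_state();x,y,z=p["tool_pos"];print(np.arccos((.6967-x)/.99/.235)-.021,np.arcsin((z+.0188-.12)/.235)-.021,p["force"])
E
```

```text
t: 17.08
tool_pos: [0.5471, -0.0258, 0.2792]
orientation: [-2.06, -2.371, -0.0]
force: [1.5, -1.8, -1.4]
opening: 0.0115
gripper_force: 12.0
0.8514959865404305 0.8385651286642947 [ 1.47626444 -1.77392232 -1.42403678]
```

The estimated angle is 0.84–0.85 rad, just below balance, with low forces. I'll settle, then hand in.

```bash
python3 -m inch '[0,0,0,0,0, 0,0,0,0,0, 0,0,0,0,0, 0,0,0,0,0, 0,0,0,0,0, 0,0,0,0,0]' && python3 -c "
from h import *
print(job.close_job())"
```

```text
t: 17.58
tool_pos: [0.5473, -0.0258, 0.2794]
orientation: [-2.06, -2.372, -0.0]
force: [1.4, -1.4, -2.0]
opening: 0.0115
gripper_force: 12.0
the job is handed in; nothing more can be done
None
```

The job is handed in with no verdict returned: the plate lies flush on the well pins and is released, and the hatch went to about 0.98 rad and is held by the bar at about 0.845 rad (balance 0.90); the wrist force read about 42 N vertically while pressing the gripped plate onto the well, against the 40 N limit for the arm or gripper body and 120 N for the wrist.

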